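# Put the tall watch board on the display stand

## Robot

A 6-joint arm with a two-finger parallel gripper is mounted at the origin on the work surface. World frame = base frame: x ahead of the robot, y to its left, z up, the work surface at z = 0. Lengths are in mm, angles in rad, forces in N, time in s.
With the tool pointing down it reaches from about 250 to 725 mm from the base axis. Payload 9.7 kg.
Tool frame: the origin (TCP) lies on the centre line of the jaws, within the pads' length; the fingertips stand 8 mm ahead of it and the grasp point (between the pads) lies 11 mm behind it; z points along the fingers, y is the direction in which the jaws open and shut (so a half turn about z gives the same grasp; the last joint's range is limited). The gripper opens to 85 mm and grips with 20 to 120 N. Pads are 22 mm wide; open, the fingers measure 114 mm over their backs; the gripper's body (76 mm by 85 mm) begins 54 mm behind the grasp point. The pads swing forward as they close: fully open they stand 13 mm farther back than shut.
Start: joints at [-1.212, 0.087, 0.176, 1.66, 0, 1.571], TCP at [193.13, -514.973, 239.284] pointing down, gripper open.
Joint ranges: [-3.13, 3.13], [-0.85, 1.81], [-1.15, 1.24], [-2.2, 2.28], [-1.44, 1.52], [-3.14, 3.14]. Speed limits (rad/s): [2.22, 2.22, 2.57, 3.14, 3.14, 3.14].

## Interface

Orientations are given as a rotation vector (axis times angle).
In Python, from station import arm gives the robot as it stands.
- The arm moves only by the shell command python3 -m jog 'ROWS' [FORCE]. ROWS is text: rows parted by semicolons, each of 7 numbers parted by spaces: the shift along the tool's x, y, z scaled (see below), then the turn, a rotation vector about the tool's x, y, z scaled (see below), then the closure, from -1 (fully open) to 1 (shut). In form: dx dy dz wx wy wz gripper; .... A call has 1 to 12 rows; each row is the pose to reach, as a shift and turn from the pose commanded when the call began, along the tool's axes at that moment; what a row does not reach only later rows make up. The controller multiplies each number of a shift by 12 cm and each number of a turn by 120 degrees. A row lasts 1/12 s, in which the tool goes at most 41.7 mm and 7.16 degrees, less where a joint would pass 70% of its speed; a pose out of reach is approached as far as the arm can. A call with a number of a shift or a turn outside -1 to 1 is refused whole. A call with a gripper value outside its range is refused whole. The fingers move at their own pace and stop on an object; FORCE is the grip in N (left out, the last holds). Time passes only in rows, so rows that repeat a pose let the fingers close. It gives the time, the measured TCP pose, the force and the opening at its end, in the units of the state.
- arm.get_obs(): the state, without advancing time (a new reading comes with each control period).
- arm.capture(name): name is "side" or "top" or "wrist"; returns the picture (420x560x3 uint8, blue, green, red); there is no depth.
- arm.calibration(name): a dict with "fx", "fy", "cx", "cy" (pixels), "R" (3x3) and "t" (3): a world point X has camera coordinates R X + t. Camera axes: x right, y down, z forward; pixel columns grow to the right and rows downward; lengths in mm; the calibration is good to about 2 mm. A picture is of the moment at which its call begins: read the wrist's pose just before it. calibration takes no time and is no camera call; for the wrist camera it gives the pose at the moment of the call.
- arm.finish_job(): hands the job in, once; it reports no verdict.
Trained networks look in the newest picture that a camera, given by its name, has taken for a name from the list of things; names that differ only in an ending like _2 or _b are one class to them, and where a whole thing is asked for, a point or a joint stands for the part that bears it (a point fixed in the world has none). Each returns a list of dicts, best first, with "confidence" (0 to 1); they miss things now and then, are a little off and sometimes report something else, mostly with a low value. They report only what shows in the picture. A call takes as long as a camera call. They do not tell look-alikes from the thing itself.
- arm.recognise(target, camera): "uv" ([column, row] in pixels, amid what is visible of it).
- arm.trace(target, camera): "pixels" (420x560 bool, what is visible of it) and "uv" ([column, row] in pixels, amid what is visible of it).
- arm.landmark_of(target, camera): "uv" ([column, row] in pixels: a listed point, or the origin of a listed thing).
The state is a dict: "time_s": time; "joint_pos": joint angles; "joint_velocities": joint speeds; "effort": joint torques, N m; "eef_pos": TCP position; "orientation": TCP orientation; "ft_force": force on the tool from outside, world axes, zero at the start; "wrist_torque": the same for the moment, N m; "finger_gap": finger opening in mm.
Only numpy, scipy, OpenCV 4.12 (cv2) and the standard library are available. Lean on these libraries where they do the work, as an engineer would, in place of code of your own. Each camera call takes 0.05 s, during which the arm holds its last target. There are 200 camera calls.

## Task

Slide the tall display board (the one with the wristwatch and a straight upper edge; the two short ones are notched) up out of its leaning slot in the wooden rack and set it on the dark steel display stand: its lower edge down on the ledge behind the lip, its back leaning flat against the back plate, centred from side to side, the watch facing the customer as it does now. Set it down rather than dropping it, and leave the two short boards, the watch box, the jar and the screwdriver where they are.

Things in the scene. Friction and masses are not known exactly. Their poses are not given: they have to be found in the camera images.
- tall_board_center (a point): centre of the tall board: rigid, white, 110 wide, 180 tall, 8 mm thick, about 200 g. z runs up the board (edges at +-90 mm), y across, x out of its face. On its +x face a steel wristwatch, 10 mm proud, within 22 mm of the middle, from 72 mm below to 38 mm above this point; the 50 mm strip under the upper edge is bare. It starts in one of the rack's three slots, its lower 100 mm between guides.
- tall_board_foot (a point): middle of the tall board's lower edge (90 mm below the board's centre along its z), same axes
- short_board_a_center (a point): centre of a short white board, 110 x 145 x 8 mm, a notch 40 mm wide and 18 mm deep in its upper edge, with two steel bracelets on its face, in another slot of the rack; axes as the tall board. Leave it.
- short_board_b_center (a point): centre of a short white board, 110 x 145 x 8 mm, a notch 40 mm wide and 18 mm deep in its upper edge, with a 60 mm dial on its face, in another slot of the rack; axes as the tall board. Leave it.
- rack: fixed dark wooden rack, 290 (x) x 128 mm (y), origin under its centre, z up. Slot floors at x = -25, 50, 125 mm, z = 30 mm; every slot leans 35 degrees from vertical, top towards -x: boards slide out along (-0.574, 0, 0.819). Guides at the side edges only, 11 mm apart, 100 mm long, tops 115 mm above the counter, 2 mm play sideways. Short boards reach 149 mm up, the tall one 178 mm.
- stand: fixed dark steel display stand, 130 x 130 mm foot, origin under its centre, z up, +x towards the customer, y along its ledge. Its back plate leans 25 degrees from vertical, top towards -x, is 100 mm wide and reaches 95 mm up the slope from the ledge. The ledge is square to the plate, 130 mm wide; a lip 10 mm high stands 18 mm in front of the plate (10 mm play for the board).
- stand_seat (a point): seat point of the stand, axes of the stand (x horizontal): 30 mm to +x of the stand's origin and 30 mm up. The middle of the board's lower edge comes here when the board stands on the ledge, centred and flat against the back plate.
- watch_box: closed dark wooden watch box, 87 x 77 x 54 mm, origin under its centre. Leave it.
- oil_jar: amber jar, 52 mm across, 60 mm high, origin under its centre. Leave it.
- screwdriver: screwdriver lying on the counter, 130 mm long along its x, less than 30 mm high. Leave it.
There are look-alikes about, which are no part of the job. Of the things that look like the stand, the larger one is meant.

How it is judged:
By the outcome, as a careful person would: the job done as asked, in the order asked, and still so for the second after the job is handed in, with the robot touching nothing.
It also fails if it takes over 48 s, if anything falls off the work surface, if the arm or the gripper's body presses on something with over 40 N, if the wrist force passes 120 N, or if a joint passes its speed limit or range.

## Working session

There is one attempt and no reset: what is moved stays moved. The work goes in short steps, Python scripts to look and compute and a shell command to move; the robot and the scene stay as the last step left them, time stands still between calls to the robot, and variables do not carry over. Pictures are saved under pics/ and viewed, about 8 in all and at most 12, crops included, and the job is handed in when it is done.

```bash
ls; mkdir -p pics
python3 - <<'E'
from station import arm
import cv2,numpy as np
a=arm.capture("side");b=arm.capture("top")
cv2.imwrite("pics/side0.png",a);cv2.imwrite("pics/top0.png",b)
for n in ["tall_board_center","tall_board_foot","short_board_a_center","short_board_b_center","rack","stand","stand_seat","watch_box","oil_jar","screwdriver"]:
    for c in ["side","top"]:
        print(n,c,[(np.round(d["uv"]).tolist(),round(d["confidence"],2)) for d in arm.landmark_of(n,c)])
for c in ["side","top"]: print(c,arm.calibration(c))
o=arm.get_obs();print(o["time_s"],o["eef_pos"],o["orientation"])
E
```

```text
pics
tall_board_center side [([269.0, 295.0], 0.62)]
tall_board_center top []
tall_board_foot side [([251.0, 319.0], 0.7)]
tall_board_foot top [([184.0, 209.0], 0.8)]
short_board_a_center side [([189.0, 288.0], 0.89)]
short_board_a_center top [([178.0, 162.0], 0.86), ([269.0, 197.0], 0.55), ([180.0, 229.0], 0.49)]
short_board_b_center side [([228.0, 295.0], 0.62), ([236.0, 324.0], 0.18)]
short_board_b_center top [([179.0, 191.0], 0.71)]
rack side [([235.0, 324.0], 0.69)]
rack top [([190.0, 200.0], 0.64)]
stand side [([289.0, 209.0], 0.82), ([243.0, 176.0], 0.62)]
stand top [([412.0, 149.0], 0.82), ([355.0, 220.0], 0.56)]
stand_seat side [([282.0, 196.0], 0.91), ([239.0, 169.0], 0.74)]
stand_seat top [([360.0, 209.0], 0.83), ([416.0, 140.0], 0.58)]
watch_box side [([252.0, 260.0], 0.85), ([360.0, 281.0], 0.25)]
watch_box top [([268.0, 194.0], 0.65), ([179.0, 192.0], 0.43)]
oil_jar side [([202.0, 256.0], 0.7)]
oil_jar top [([262.0, 147.0], 0.55), ([180.0, 228.0], 0.55)]
screwdriver side [([359.0, 279.0], 0.65)]
screwdriver top [([260.0, 304.0], 0.93)]
side {'fx': 381.9314998279887, 'fy': 381.9314998279887, 'cx': 280.788807146181, 'cy': 208.79023244834676, 'R': array([[-0.98332624, -0.1813863 ,  0.01298137],
       [-0.11926009,  0.58934477, -0.79903052],
       [ 0.13728269, -0.78725584, -0.60115032]]), 't': array([554.93095789, 203.51879529, 845.76940824])}
top {'fx': 497.9729719211932, 'fy': 497.9729719211932, 'cx': 285.29813084156325, 'cy': 215.9104551460704, 'R': array([[-0.0019126 , -0.99973672, -0.02286564],
       [-0.99451508,  0.00429282, -0.10450519],
       [ 0.10457584,  0.02254035, -0.99426145]]), 't': array([ -52.04658389,  581.31451084, 1157.90962185])}
1.1 [ 193.11787009 -514.96842882  239.26716135] [-3.09113235e+00 -5.60565730e-01  2.62831612e-05]
```

Run:
```python
import cv2,numpy as np
a=cv2.imread("pics/side0.png");b=cv2.imread("pics/top0.png")
cv2.imwrite("pics/s1.png",cv2.resize(a[120:380,140:460],(800,650))[:600])
cv2.imwrite("pics/t1.png",cv2.resize(b[90:340,120:460],(800,588)))
```

```text
(no output)
```

View pics/s1.png

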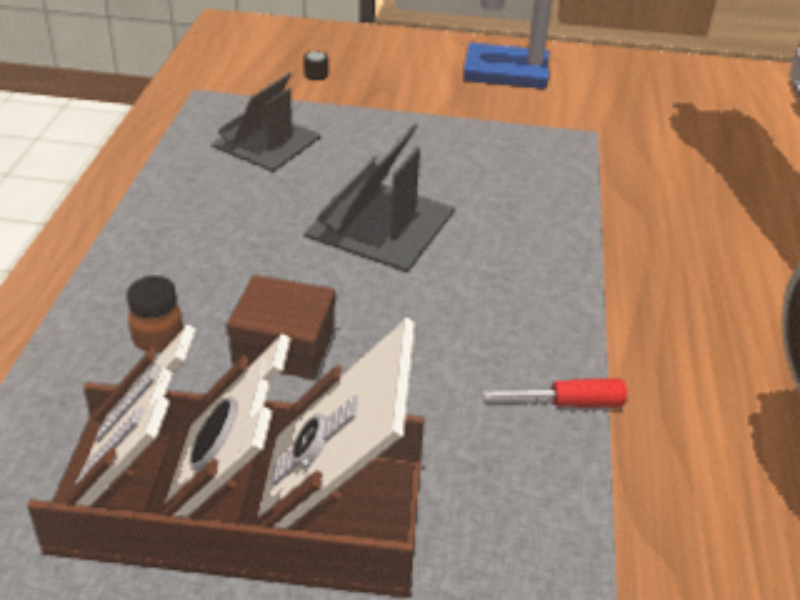

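View pics/t1.png

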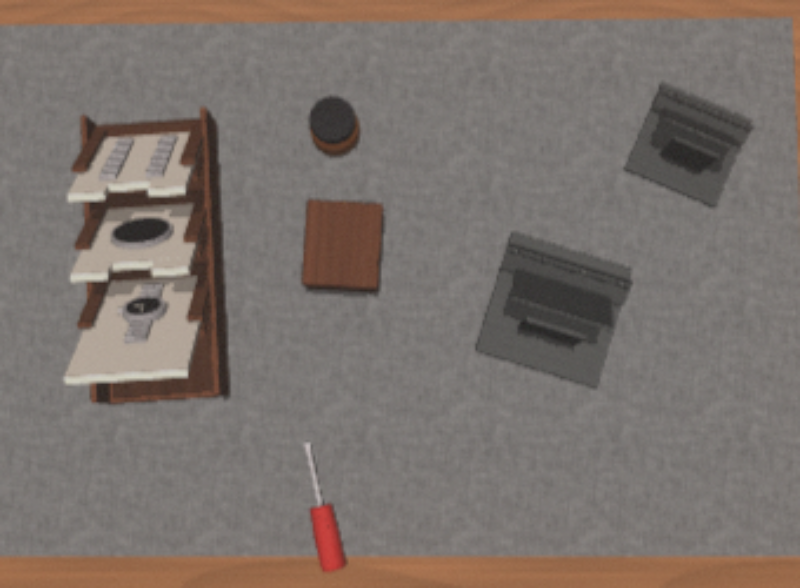

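The look-alikes, in top-camera pixels:
- **Boards:** the tall one has the watch and a straight edge at about (180,228). The notched ones are at (178,162) with bracelets and (179,191) with a dial.
- **Stands:** the large one is at (356,220) and the small one at (413,150). I choose the tall board and the large stand.

Next I fit the poses.

```bash
cat > h.py <<'E'
import numpy as np
from station import arm
from scipy.optimize import least_squares
from scipy.spatial.transform import Rotation as Ro
def proj(c,X):
    q=np.atleast_2d(X)@c["R"].T+c["t"]; return np.c_[q[:,0]/q[:,2]*c["fx"]+c["cx"],q[:,1]/q[:,2]*c["fy"]+c["cy"]]
def tri(obs,x0=(500,0,50)):
    r=least_squares(lambda X:np.concatenate([(proj(c,X)[0]-uv) for c,uv in obs]),x0); return r.x,np.abs(r.fun).max()
def boardR(yaw,lean): return (Ro.from_euler('z',yaw)*Ro.from_euler('y',-lean)).as_matrix()  # cols: board x,y,z
E
python3 - <<'E'
from h import *
import cv2
S=arm.calibration("side");T=arm.calibration("top")
for n,s,t in [("foot",(251,319),(184,209)),("rack",(235,324),(190,200)),("stand",(289,209),(355,220)),("seat",(282,196),(360,209)),("box",(252,260),(268,194)),("jar",(202,256),(262,147)),("driver",(359,279),(260,304))]:
    x,e=tri([(S,s),(T,t)]);print(n,x.round(),round(e,1))
t2=lambda u,v:np.array([120+u/2.353,90+v/2.353])
s2=lambda u,v:np.array([140+u/2.5,120+v/2.5])
# stand corners fit: foot top plane z=h
pts=[(t2(512,233),(65,65)),(t2(630,268),(65,-65)),(t2(597,387),(-65,-65)),(t2(477,350),(-65,65))]
pss=[(s2(306,232),(65,65)),(s2(455,211),(-65,-65)),(s2(408,268),(-65,65))]
def f(p):
    R=Ro.from_euler('z',p[2]).as_matrix();o=np.array([p[0],p[1],0])
    return np.concatenate([proj(C,o+R@[a,b,p[3]])[0]-uv for C,L in((T,pts),(S,pss)) for uv,(a,b) in L])
r=least_squares(f,[550,-150,-.3,5]);print("stand",r.x.round(3),r.fun.round(1))
R=Ro.from_euler('z',r.x[2]).as_matrix();print("seat",(R@[30,0,30]+[r.x[0],r.x[1],0]).round())
# tall board: yaw, center; lean .611
w,h=55,90
pt=[(t2(67,379),(4,w,h)),(t2(190,375),(4,-w,h))]
ps=[(s2(408,320),(-0,w*-1,h)),(s2(260,513),(4,-w,-h)),(s2(278,526),(4,w,-h))]
ps=[(s2(404,437),(4,w,h)),(s2(405,322),(4,-w,h)),(s2(278,524),(4,w,-h))]
def g(p):
    R=boardR(p[3],.611)
    return np.concatenate([proj(C,p[:3]+R@q)[0]-uv for C,L in((T,pt),(S,ps)) for uv,q in L])
r=least_squares(g,[480,200,100,0]);print("tall",r.x.round(3),r.fun.round(1))
R=boardR(r.x[3],.611);print("foot",r.x[:3]+R@[0,0,-90],"top",r.x[:3]+R@[0,0,90])
# trace colour edge
m=arm.trace("tall_board_center","top");print(len(m))
o=arm.get_obs();print(o["time_s"])
E
```

```text
foot [594. 188.  31.] 2.1
rack [626. 182.  -2.] 0.4
stand [ 577. -222.    3.] 1.6
seat [ 599. -230.   40.] 1.7
box [639. -10.  -7.] 0.2
jar [760.   5.  -2.] 1.0
driver [374.   8.  -1.] 1.2
stand [ 5.70111e+02 -2.23370e+02 -3.05000e-01  6.42900e+00] [-0.1 -1.1  1.2 -0.3  0.1  0.4 -0.8  0.  -0.4  1.   0.7 -1.3  0.6  0.9]
seat [ 599. -232.   30.]
tall [5.40948e+02 1.71684e+02 1.00948e+02 2.20000e-02] [ 1.3  0.9  1.6  1.2 -0.7 -3.2  5.8 -1.9 -7.4  6.4]
foot [592.56693959 172.82351675  27.23148895] top [489.328485   170.54353071 174.66494227]
1
1.15
```

Run:
```python
import cv2
a=cv2.imread("pics/side0.png");b=cv2.imread("pics/top0.png")
import numpy as np
l=cv2.resize(a[235:345,225:315],(450,550),interpolation=cv2.INTER_CUBIC);r=cv2.resize(b[195:265,140:225],(350,288),interpolation=cv2.INTER_CUBIC)
c=np.zeros((550,800,3),np.uint8);c[:,:450]=l;c[:288,450:]=r
cv2.imwrite("pics/c1.png",c)
```

```text
(no output)
```

View pics/c1.png

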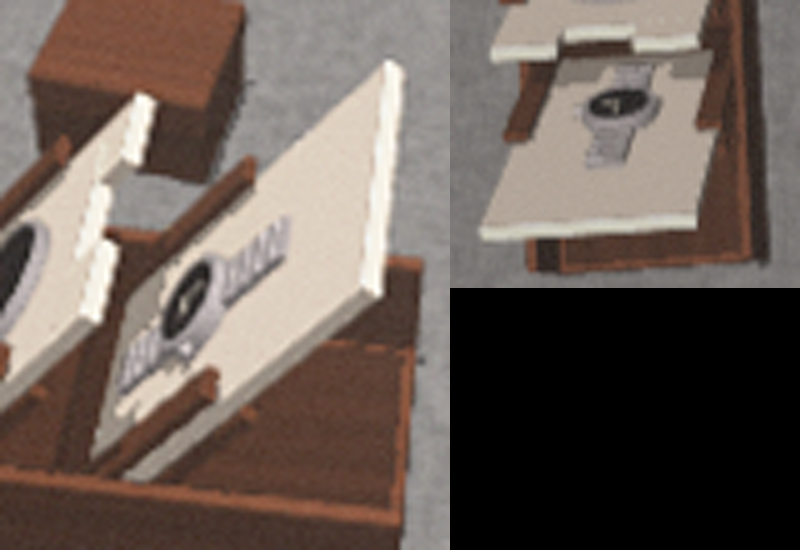

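The crop shows the straight-edged board with the watch, so the choice holds. I refit its corners from this crop.

Run:
```python
from h import *
S=arm.calibration("side");T=arm.calibration("top")
w,h=55,90
s5=lambda u,v:np.array([225+u/5,235+v/5]); t5=lambda u,v:np.array([140+(u-450)/4.118,195+v/4.118])
L=[(S,s5(387,62),(4,-w,h)),(S,s5(361,292),(4,w,h)),(S,s5(380,298),(-4,w,h)),(S,s5(403,70),(-4,-w,h)),(S,s5(125,478),(4,w,-h)),(S,s5(145,483),(-4,w,-h)),
 (T,t5(483,226),(4,w,h)),(T,t5(697,216),(4,-w,h)),(T,t5(483,240),(-4,w,h)),(T,t5(697,229),(-4,-w,h))]
def g(p):
    R=boardR(p[3],.611)
    return np.concatenate([proj(C,p[:3]+R@q)[0]-uv for C,uv,q in L])
r=least_squares(g,[540,180,100,0],loss="soft_l1");p=r.x;print("tall",p.round(3),g(p).round(1))
R=boardR(p[3],.611);top=p[:3]+R@[0,0,90];u=R[:,2]
print("foot",(p[:3]-90*u).round(),"top",top.round())
# grasp: tool z=-board z, tool y=board x
Rt=np.c_[np.cross(R[:,0],-u),R[:,0],-u]
o=arm.get_obs();R0=Ro.from_rotvec(o["orientation"]).as_matrix();p0=o["eef_pos"]
print("rot",(Ro.from_matrix(R0.T@Rt).as_rotvec()).round(3),"/120deg",(Ro.from_matrix(R0.T@Rt).as_rotvec()/(2*np.pi/3)).round(3))
for d in (130,90,60,-28):
    P=top+u*d;print(d,P.round(),"units",(R0.T@(P-p0)/120).round(3))
```

```text
tall [5.46655e+02 1.76132e+02 1.03333e+02 3.20000e-02] [  1.9  -0.5   0.3  -1.4   0.3  -0.2   2.    0.1  -9.6   6.5 -10.1   7.4
  -0.4  -0.5   0.3   0.1   0.3  -0.7   0.8   0.2]
foot [598. 178.  30.] top [495. 174. 177.]
rot [-0.529  0.379 -1.203] /120deg [-0.253  0.181 -0.574]
130 [421. 172. 284.] units [ 3.785 -4.695 -0.369]
90 [443. 173. 251.] units [ 3.966 -4.634 -0.096]
60 [461. 173. 226.] units [ 4.102 -4.588  0.109]
-28 [511. 175. 154.] units [ 4.5   -4.453  0.71 ]
```

```bash
cat > go.py <<'E'
# go.py x y z yaw lean : print units from current pose to tool pose holding board orientation
import sys; from h import *
x,y,z,yaw,lean=map(float,sys.argv[1:6]);R=boardR(yaw,lean);Rt=np.c_[np.cross(R[:,0],-R[:,2]),R[:,0],-R[:,2]]
o=arm.get_obs();R0=Ro.from_rotvec(o["orientation"]).as_matrix()
print("t",round(o["time_s"],2),"pos",np.round(o["eef_pos"],1),"j",np.round(o["joint_pos"],2),"F",np.round(o["ft_force"],1),"gap",round(float(o["finger_gap"]),1))
print("shift",(R0.T@(np.array([x,y,z])-o["eef_pos"])/120).round(3),"turn",(Ro.from_matrix(R0.T@Rt).as_rotvec()/(2*np.pi/3)).round(4))
E
python3 -m jog '0.757 -0.94 -0.14 0 0 0 -0.3;0.757 -0.94 -0.14 0 0 0 -0.3;0.757 -0.94 -0.14 0 0 0 -0.3;0.757 -0.94 -0.14 0 0 0 -0.3' 30
python3 -m jog '0.757 -0.94 -0.1 0 0 0 -0.3;0.757 -0.94 -0.1 0 0 0 -0.3;0.757 -0.94 -0.1 0 0 0 -0.3;0.757 -0.94 -0.1 0 0 0 -0.3'
python3 -m jog '0.757 -0.94 -0.1 0 0 0 -0.3;0.757 -0.94 -0.1 0 0 0 -0.3;0.757 -0.94 -0.1 0 0 0 -0.3;0.757 -0.94 -0.1 0 0 0 -0.3'
python3 go.py 421 172 284 .032 .611
```

```text
time_s: 1.48
eef_pos: [239.0, -374.4, 257.0]
orientation: [3.091, 0.562, 0.001]
ft_force: [-0.9, 0.8, 0.7]
finger_gap: 56.0
time_s: 1.82
eef_pos: [284.3, -236.9, 269.0]
orientation: [3.09, 0.562, 0.002]
ft_force: [-0.3, -0.0, 0.3]
finger_gap: 55.3
time_s: 2.15
eef_pos: [329.9, -99.3, 280.8]
orientation: [-3.091, -0.563, -0.003]
ft_force: [0.3, -0.4, 0.1]
finger_gap: 55.6
t 2.15 pos [329.9 -99.3 280.8] j [-0.29 -0.37 -0.15  1.79  0.    2.49] F [ 0.3 -0.4  0.1] gap 55.6
shift [ 1.508 -1.848 -0.025] turn [-0.2522  0.1803 -0.5738]
```

```bash
python3 -m jog '0.754 -0.924 -0.013 -0.252 0.18 -0.574 -0.3;0.754 -0.924 -0.013 -0.252 0.18 -0.574 -0.3;0.754 -0.924 -0.013 -0.252 0.18 -0.574 -0.3;0.754 -0.924 -0.013 -0.252 0.18 -0.574 -0.3;0.754 -0.924 -0.013 -0.252 0.18 -0.574 -0.3;0.754 -0.924 -0.013 -0.252 0.18 -0.574 -0.3;0.754 -0.924 -0.013 -0.252 0.18 -0.574 -0.3;0.754 -0.924 -0.013 -0.252 0.18 -0.574 -0.3;0.754 -0.924 -0.013 -0.252 0.18 -0.574 -0.3;0.754 -0.924 -0.013 -0.252 0.18 -0.574 -0.3;0.754 -0.924 -0.013 -0.252 0.18 -0.574 -0.3;0.754 -0.924 -0.013 -0.252 0.18 -0.574 -0.3'
python3 go.py 421 172 284 .032 .611
```

```text
time_s: 3.15
eef_pos: [395.0, 36.3, 289.4]
orientation: [1.856, 1.923, 0.575]
ft_force: [-0.6, -0.3, 0.5]
finger_gap: 55.2
t 3.15 pos [395.   36.3 289.4] j [ 0.13 -0.85 -0.52  1.32 -0.06  1.65] F [-0.6 -0.3  0.5] gap 55.2
shift [1.123 0.191 0.174] turn [-0.0119  0.0014  0.002 ]
```

```bash
python3 -m jog '0.9 0.2 0.2 -0.012 0 0 -0.3;0.9 0.2 0.2 -0.012 0 0 -0.3;0.9 0.2 0.2 -0.012 0 0 -0.3;0.9 0.2 0.2 -0.012 0 0 -0.3;0.9 0.2 0.2 -0.012 0 0 -0.3'
python3 go.py 443 173 251 .032 .611
python3 - <<'E'
from h import *
import cv2
im=arm.capture("wrist");C=arm.calibration("wrist")
R=boardR(.032,.611);c=np.array([546.7,176.1,103.3])
for q in [(4,55,90),(4,-55,90),(-4,55,90),(-4,-55,90)]:
    u=proj(C,c+R@q)[0];print(q,u.round());cv2.circle(im,tuple(int(v) for v in u.clip(-999,999)),3,(0,0,255),1)
cv2.imwrite("pics/w1.png",im)
E
```

```text
time_s: 3.57
eef_pos: [423.8, 147.0, 282.2]
orientation: [1.847, 1.906, 0.596]
ft_force: [-0.4, 0.7, 0.4]
finger_gap: 55.6
t 3.57 pos [423.8 147.  282.2] j [ 0.49 -0.7  -0.48  1.24 -0.26  1.96] F [-0.4  0.7  0.4] gap 55.6
shift [ 0.212 -0.012  0.308] turn [-0.0012  0.0014  0.0002]
(4, 55, 90) [281. 109.]
(4, -55, 90) [281. 232.]
(-4, 55, 90) [271. 109.]
(-4, -55, 90) [272. 232.]
```

View pics/w1.png

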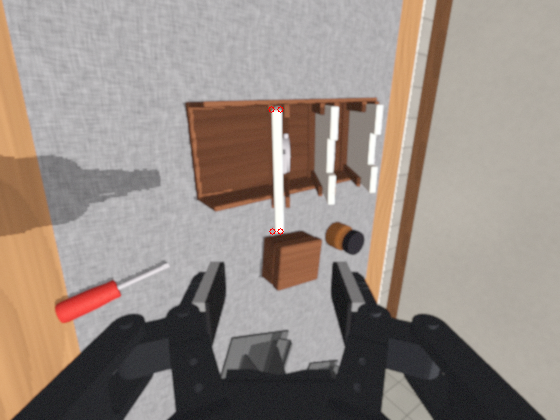

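```bash
python3 -m jog '0.212 -0.008 0.3 0 0 0 -0.3;0.212 -0.008 0.3 0 0 0 -0.3;0.212 -0.008 0.7 0 0 0 -0.3;0.212 -0.008 0.7 0 0 0 -0.3;0.212 -0.008 0.7 0 0 0 -0.3'
python3 go.py 511 175 154 .032 .611
```

```text
time_s: 4.03
eef_pos: [470.7, 169.8, 210.9]
orientation: [1.851, 1.901, 0.591]
ft_force: [-1.0, -0.1, 0.1]
finger_gap: 55.6
t 4.03 pos [470.7 169.8 210.9] j [ 0.49 -0.6  -0.57  1.05 -0.26  1.96] F [-1.  -0.1  0.1] gap 55.6
shift [0.037 0.006 0.582] turn [-0.002   0.0035 -0.0015]
```

```bash
python3 -m jog '0.03 0.006 0.3 0 0 0 -0.3;0.03 0.006 0.5 0 0 0 -0.3;0.03 0.006 0.58 0 0 0 -0.3;0.03 0.006 0.58 0 0 0 -0.3;0.03 0.006 0.58 0 0 0 -0.3'
python3 go.py 511 175 154 .032 .611
python3 - <<'E'
from h import *
import cv2
im=arm.capture("wrist");im2=arm.capture("side")
cv2.imwrite("pics/w2.png",np.hstack([im[:, 60:500][:,:400],cv2.resize(im2[210:350,180:320],(400,420))]))
E
```

```text
time_s: 4.45
eef_pos: [511.3, 175.9, 158.2]
orientation: [1.848, 1.901, 0.597]
ft_force: [-0.6, 0.1, 0.5]
finger_gap: 55.6
t 4.45 pos [511.3 175.9 158.2] j [ 0.45 -0.51 -0.62  0.9  -0.24  1.93] F [-0.6  0.1  0.5] gap 55.6
shift [-0.008 -0.022  0.027] turn [-0.      0.0022 -0.001 ]
```

View pics/w2.png

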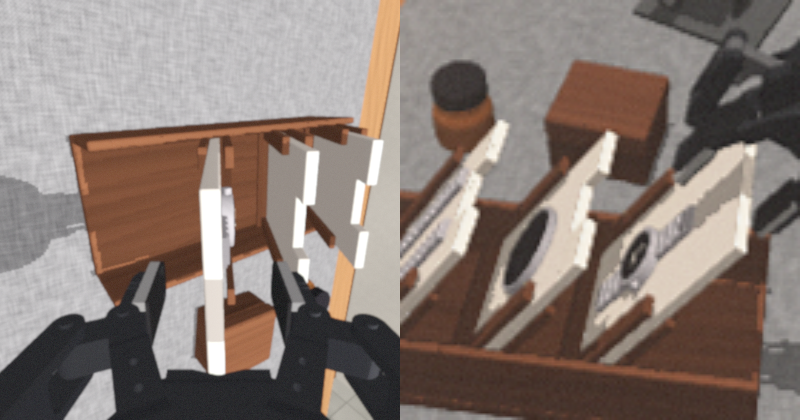

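The board's edge at column 213 sits between the pads, which centre at about 217. I trim by −2 mm and close.

```bash
python3 -m jog '0 -0.018 0.03 0 0 0 -0.3;0 -0.018 0.03 0 0 0 0.2;0 -0.018 0.03 0 0 0 1;0 -0.018 0.03 0 0 0 1;0 -0.018 0.03 0 0 0 1;0 -0.018 0.03 0 0 0 1;0 -0.018 0.03 0 0 0 1;0 -0.018 0.03 0 0 0 1' 40
python3 go.py 511 175 154 .032 .611
```

```text
time_s: 5.22
eef_pos: [512.4, 176.6, 153.5]
orientation: [1.846, 1.901, 0.599]
ft_force: [5.0, 0.6, 1.8]
finger_gap: 7.4
t 5.22 pos [512.4 176.6 153.5] j [ 0.45 -0.51 -0.63  0.88 -0.24  1.92] F [5.  0.6 1.8] gap 7.4
shift [-0.013 -0.008 -0.01 ] turn [ 0.0008  0.0019 -0.0005]
```

```bash
python3 -m jog '0 0 -0.12 0 0 0 1;0 0 -0.25 0 0 0 1;0 0 -0.4 0 0 0 1;0 0 -0.55 0 0 0 1;0 0 -0.7 0 0 0 1;0 0 -0.85 0 0 0 1;0 0 -1 0 0 0 1;0 0 -1 0 0 0 1'
python3 go.py 443 173 251 .032 .611
python3 - <<'E'
from h import *
import cv2
im=arm.capture("wrist");im2=arm.capture("side")
cv2.imwrite("pics/w3.png",np.hstack([im[:, 60:500][:,:400],cv2.resize(im2[180:350,180:350],(400,420))]))
E
```

```text
time_s: 5.88
eef_pos: [442.3, 175.1, 253.9]
orientation: [1.845, 1.902, 0.601]
ft_force: [-0.7, 0.9, -1.4]
finger_gap: 7.5
t 5.88 pos [442.3 175.1 253.9] j [ 0.54 -0.65 -0.51  1.16 -0.29  2.  ] F [-0.7  0.9 -1.4] gap 7.5
shift [-0.018 -0.01   0.023] turn [ 0.001   0.0009 -0.0006]
```

View pics/w3.png

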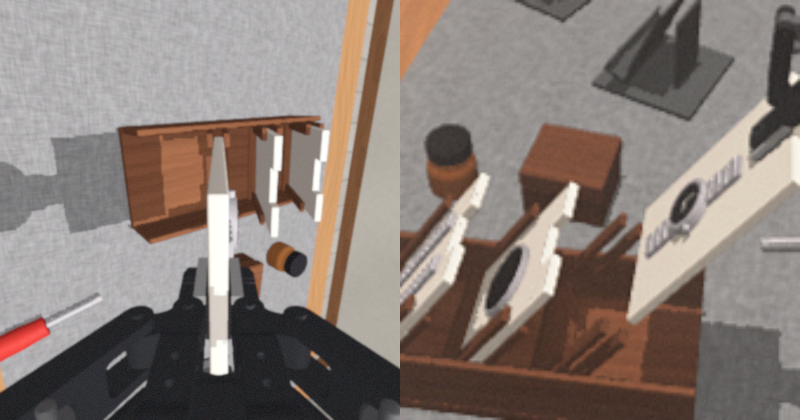

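The board is out of the slot and held square: it sits between the pads at column 218 and its foot has cleared the guides. Before moving over I zoom on the stand in both fixed views to refine its pose.

Run:
```python
import cv2,numpy as np
a=cv2.imread("pics/side0.png");b=cv2.imread("pics/top0.png")
l=cv2.resize(a[165:230,258:328],(420,390),interpolation=cv2.INTER_CUBIC);r=cv2.resize(b[185:258,318:393],(375,365),interpolation=cv2.INTER_CUBIC)
c=np.zeros((390,800,3),np.uint8);c[:,:420]=l;c[:365,425:]=r
c=np.clip(c.astype(float)*1.7,0,255).astype(np.uint8)
cv2.imwrite("pics/c2.png",c)
```

```text
(no output)
```

View pics/c2.png

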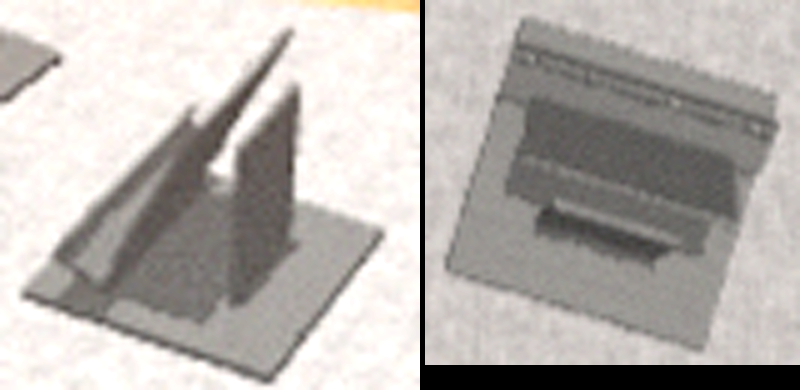

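```bash
python3 go.py 500 -200 260 -.305 .436
```

```text
t 5.98 pos [442.8 175.  250.5] j [ 0.54 -0.65 -0.51  1.16 -0.29  2.  ] F [-0.3  0.3 -2.2] gap 7.3
shift [-3.138  0.354  0.161] turn [ 0.0826 -0.0789  0.1393]
```

Run:
```python
from h import *
S=arm.calibration("side");T=arm.calibration("top")
s6=lambda u,v:np.array([258+u/6,165+v/6]); t5=lambda u,v:np.array([318+(u-425)/5,185+v/5])
L=[(S,s6(22,293),(65,65,6)),(S,s6(384,233),(-65,-65,6)),(S,s6(268,378),(-65,65,6)),
(T,t5(525,18),(65,65,6)),(T,t5(777,95),(65,-65,6)),(T,t5(447,268),(-65,65,6)),(T,t5(703,350),(-65,-65,6))]
def f(p,L=L):
    R=Ro.from_euler('z',p[2]).as_matrix();o=np.array([p[0],p[1],0])
    return np.concatenate([proj(C,o+R@q)[0]-uv for C,uv,q in L])
r=least_squares(f,[570,-223,-.3]);p=r.x;print(p.round(3),f(p).round(1))
for C in (S,T):
    rr=least_squares(lambda p:f(p,[l for l in L if l[0] is C]),p);print(rr.x.round(3))
R=Ro.from_euler('z',p[2]).as_matrix()
print("seat",(R@[30,0,30]+[p[0],p[1],0]).round(1))
for y in(50,-50):
    X=R@[-13.8,y,114.4]+[p[0],p[1],0];a=proj(S,X)[0];b=proj(T,X)[0];print("plate top in crop: side",((a-[258,165])*6).round(),"top",((b-[318,185])*5+[425,0]).round())
```

```text
[ 5.70410e+02 -2.23396e+02 -3.13000e-01] [ 0.1 -0.1  0.7 -0.5  0.8  0.2 -0.3 -0.8  0.6 -0.3 -0.6 -0.2 -0.1 -0.1]
[ 5.71758e+02 -2.22886e+02 -3.17000e-01]
[ 5.69565e+02 -2.23568e+02 -3.08000e-01]
seat [ 599.  -232.6   30. ]
plate top in crop: side [193. 130.] top [523. 153.]
plate top in crop: side [292.  26.] top [741. 221.]
```

```bash
python3 -m jog '-0.4 0 -0.3 0.083 -0.079 0.139 1;-1 0.08 -0.3 0.083 -0.079 0.139 1;-1 0.08 -0.3 0.083 -0.079 0.139 1;-1 0.08 -0.3 0.083 -0.079 0.139 1;-1 0.08 -0.3 0.083 -0.079 0.139 1;-1 0.08 -0.3 0.083 -0.079 0.139 1'
python3 go.py 500 -200 260 -.305 .436
```

```text
time_s: 6.48
eef_pos: [433.9, 54.3, 284.4]
orientation: [2.233, 1.637, 0.358]
ft_force: [-0.3, -0.5, -1.5]
finger_gap: 7.5
t 6.48 pos [433.9  54.3 284.4] j [ 0.27 -0.54 -0.32  1.42 -0.23  2.1 ] F [-0.3 -0.5 -1.5] gap 7.5
shift [-1.854  0.969  0.677] turn [-0.0012  0.001  -0.    ]
```

```bash
python3 -m jog '-0.93 0.4 -0.05 0 0 0 1;-0.93 0.4 -0.05 0 0 0 1;-0.93 0.4 -0.05 0 0 0 1;-0.93 0.4 -0.05 0 0 0 1'
python3 -m jog '-0.93 0.4 -0.05 0 0 0 1;-0.93 0.4 -0.05 0 0 0 1;-0.93 0.4 -0.05 0 0 0 1;-0.93 0.4 -0.05 0 0 0 1;-0.93 0.4 -0.05 0 0 0 1'
python3 go.py 512 -202 237 -.313 .436
```

```text
time_s: 6.82
eef_pos: [439.1, -68.8, 312.4]
orientation: [2.233, 1.63, 0.36]
ft_force: [0.4, -0.4, -1.8]
finger_gap: 7.3
time_s: 7.23
eef_pos: [444.8, -183.8, 336.4]
orientation: [2.234, 1.636, 0.36]
ft_force: [-0.4, 0.4, -0.9]
finger_gap: 7.4
t 7.23 pos [ 444.8 -183.8  336.4] j [-0.42 -0.45 -0.16  1.42  0.05  1.47] F [-0.4  0.4 -0.9] gap 7.4
shift [0.025 0.178 0.995] turn [-0.001  -0.0009  0.0027]
```

Now down to the hover, then a look with a predicted-board overlay.

```bash
python3 -m jog '0.02 0.18 0.3 0 0 0.003 1;0.02 0.18 0.6 0 0 0.003 1;0.02 0.18 0.9 0 0 0.003 1;0.02 0.18 0.99 0 0 0.003 1;0.02 0.18 0.99 0 0 0.003 1;0.02 0.18 0.99 0 0 0.003 1'
python3 go.py 512 -202 237 -.313 .436
cat > ov.py <<'E'
import sys,cv2; from h import *
o=arm.get_obs();Rt=Ro.from_rotvec(o["orientation"]).as_matrix();Rb=np.c_[Rt[:,1],Rt[:,0],-Rt[:,2]]
foot=o["eef_pos"]-150.8*Rb[:,2]-2.3*Rb[:,1]
print("foot",foot.round(1))
out=[]
for n,(r0,r1,c0,c1) in (("side",(110,230,220,340)),("top",(150,270,300,420))):
    im=arm.capture(n);C=arm.calibration(n);k=4 if n=="side" else 4
    im=cv2.resize(im[r0:r1,c0:c1],None,fx=k*.83,fy=k*.83,interpolation=cv2.INTER_CUBIC)
    P=[foot+Rb@np.array(q) for q in [(4,55,0),(4,-55,0),(4,-55,180),(4,55,180)]]
    pts=((proj(C,np.array(P))-[c0,r0])*k*.83).astype(int)
    cv2.polylines(im,[pts.reshape(-1,1,2)],True,(0,0,255),1);out.append(im)
cv2.imwrite(sys.argv[1],np.hstack(out))
E
python3 ov.py pics/o1.png
```

```text
time_s: 7.73
eef_pos: [511.8, -200.1, 239.6]
orientation: [2.236, 1.633, 0.363]
ft_force: [-0.4, -0.4, -1.1]
finger_gap: 7.4
t 7.73 pos [ 511.8 -200.1  239.6] j [-0.39 -0.35 -0.29  1.2   0.04  1.5 ] F [-0.4 -0.4 -1.1] gap 7.4
shift [-0.014 -0.003  0.022] turn [-0.0005 -0.0017  0.0015]
foot [ 571.7 -221.4  102.8]
```

View pics/o1.png

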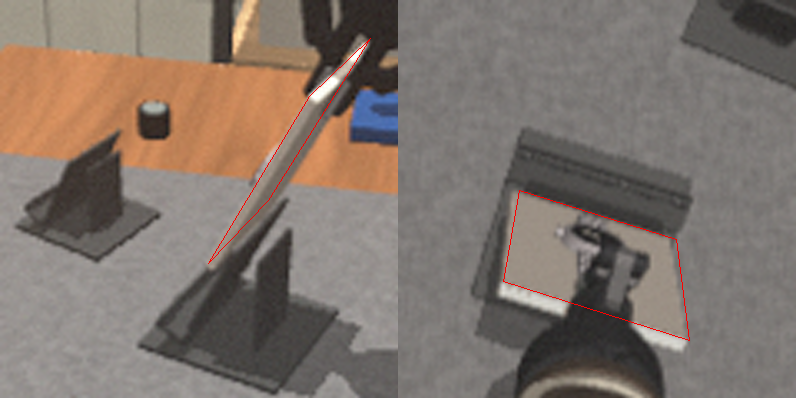

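The overlay matches the board in both views: the top-view lower edge runs from (517,190) to (676,240), within about 1 mm. The foot is 78 mm up-slope of the seat, 4 mm in front of the plate, and 2 mm to +y. I correct that and lower it.

```bash
python3 -m jog '-0.022 0 0.15 0 0 0 1;-0.022 0 0.3 0 0 0 1;-0.022 0 0.42 0 0 0 1;-0.022 0 0.52 0 0 0 1;-0.022 0 0.58 0 0 0 1;-0.022 0 0.58 0 0 0 1;-0.022 0 0.58 0 0 0 1'
python3 go.py 539 -211 166.6 -.313 .436
python3 -m jog '0 0 0.02 0 0 0 1;0 0 0.03 0 0 0 1;0 0 0.04 0 0 0 1;0 0 0.04 0 0 0 1'
python3 go.py 539 -211 166.6 -.313 .436
```

```text
time_s: 8.42
eef_pos: [539.2, -213.1, 176.8]
orientation: [2.237, 1.63, 0.363]
ft_force: [0.1, -0.1, -1.0]
finger_gap: 7.5
t 8.42 pos [ 539.2 -213.1  176.8] j [-0.39 -0.28 -0.36  1.06  0.04  1.5 ] F [ 0.1 -0.1 -1. ] gap 7.5
shift [ 0.016 -0.042  0.074] turn [ 0.     -0.0012  0.0005]
time_s: 8.75
eef_pos: [541.0, -213.7, 171.7]
orientation: [2.237, 1.63, 0.363]
ft_force: [-0.2, 1.0, -1.0]
finger_gap: 7.0
t 8.75 pos [ 541.  -213.7  171.7] j [-0.39 -0.28 -0.37  1.05  0.04  1.5 ] F [-0.2  1.  -1. ] gap 7.0
shift [ 0.016 -0.039  0.029] turn [-0.0002 -0.0012  0.0005]
```

```bash
python3 -m jog '0 0 0.012 0 0 0 1;0 0 0.02 0 0 0 1;0 0 0.02 0 0 0 1' 
python3 -m jog '0 0 0.008 0 0 0 1;0 0 0.013 0 0 0 1;0 0 0.013 0 0 0 1' 
python3 go.py 539 -211 166.6 -.313 .436;python3 ov.py pics/o2.png
```

```text
time_s: 9.0
eef_pos: [542.0, -214.0, 169.3]
orientation: [2.237, 1.63, 0.363]
ft_force: [-0.0, 0.1, -1.0]
finger_gap: 7.7
time_s: 9.25
eef_pos: [542.8, -214.0, 169.4]
orientation: [2.236, 1.63, 0.364]
ft_force: [-5.5, 4.4, 7.8]
finger_gap: 7.4
t 9.25 pos [ 542.8 -214.   169.4] j [-0.39 -0.28 -0.37  1.04  0.04  1.5 ] F [-5.5  4.4  7.8] gap 7.4
shift [ 0.015 -0.044  0.005] turn [ 0.0003 -0.0013  0.0005]
foot [ 602.9 -235.5   32.7]
```

View pics/o2.png

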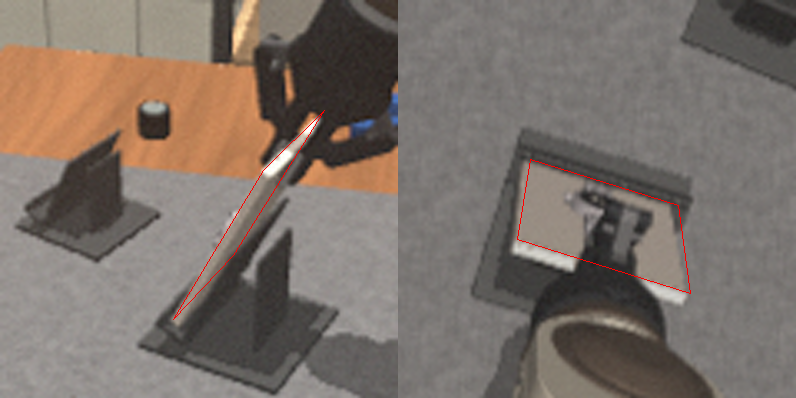

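Contact: about 10 N along the slope, with the foot on the ledge behind the lip and roughly 5 mm in front of the plate. I ease up 1 mm and slide back to the plate.

```bash
python3 -m jog '0 0 -0.018 0 0 0 1;0 -0.015 -0.018 0 0 0 1;0 -0.03 -0.018 0 0 0 1;0 -0.038 -0.018 0 0 0 1;0 -0.038 -0.018 0 0 0 1' 
python3 go.py 539 -211 166.6 -.313 .436
python3 -m jog '0 -0.007 0 0 0 0 1;0 -0.007 0 0 0 0 1;0 -0.007 0 0 0 0 1' 
python3 go.py 539 -211 166.6 -.313 .436
```

```text
time_s: 9.77
eef_pos: [537.9, -212.7, 167.9]
orientation: [2.237, 1.63, 0.363]
ft_force: [0.9, -1.0, -1.5]
finger_gap: 7.5
t 9.77 pos [ 537.9 -212.7  167.9] j [-0.39 -0.29 -0.38  1.04  0.04  1.5 ] F [ 0.9 -1.  -1.5] gap 7.5
shift [ 0.016 -0.     0.012] turn [-0.0001 -0.0012  0.0005]
time_s: 10.02
eef_pos: [537.6, -212.6, 168.0]
orientation: [2.236, 1.63, 0.364]
ft_force: [5.1, -1.6, -1.6]
finger_gap: 7.5
t 10.02 pos [ 537.6 -212.6  168. ] j [-0.39 -0.29 -0.38  1.04  0.04  1.5 ] F [ 5.1 -1.6 -1.6] gap 7.5
shift [0.016 0.001 0.014] turn [ 0.0004 -0.0012  0.0006]
```

```bash
python3 -m jog '0 0 0.008 0 0 0 1;0 0 0.014 0 0 0 1;0 0 0.014 0 0 0 1' 
python3 go.py 539 -211 166.6 -.313 .436
```

```text
time_s: 10.27
eef_pos: [538.2, -212.6, 167.2]
orientation: [2.236, 1.63, 0.364]
ft_force: [1.1, 1.0, 4.0]
finger_gap: 7.4
t 10.27 pos [ 538.2 -212.6  167.2] j [-0.39 -0.29 -0.38  1.04  0.04  1.5 ] F [1.1 1.  4. ] gap 7.4
shift [0.015 0.    0.006] turn [ 0.0005 -0.0013  0.0006]
```

On the ledge and against the plate. Release in place, then back out along the board.

```bash
python3 -m jog '0 0 0 0 0 0 0.7;0 0 0 0 0 0 0.4;0 0 0 0 0 0 0.1;0 0 0 0 0 0 -0.2;0 0 0 0 0 0 -0.2;0 0 0 0 0 0 -0.2;0 0 -0.08 0 0 0 -0.2;0 0 -0.2 0 0 0 -0.2;0 0 -0.4 0 0 0 -0.2;0 0 -0.7 0 0 0 -0.2;0 0 -1 0 0 0 -0.2;0 0 -1 0 0 0 -0.2'
sed -i 's/^foot=.*/foot=np.array([599,-232.6,30.]);Rb=boardR(-.313,.436)/' ov.py
python3 -m jog '-0.2 -0.4 -0.6 0 0 0 -0.2;-0.2 -0.4 -0.6 0 0 0 -0.2;-0.2 -0.4 -0.6 0 0 0 -0.2;-0.2 -0.4 -0.6 0 0 0 -0.2'
python3 ov.py pics/o3.png
python3 - <<'E'
from h import *
a=arm.capture("side");b=arm.capture("top")
S=arm.calibration("side");T=arm.calibration("top")
for n in ["tall_board_center","tall_board_foot","short_board_a_center","short_board_b_center","watch_box","oil_jar","screwdriver"]:
    r=[[(np.round(d["uv"]).tolist(),round(d["confidence"],2)) for d in arm.landmark_of(n,c)[:2]] for c in("side","top")];print(n,r)
E
```

```text
time_s: 11.27
eef_pos: [489.2, -197.4, 283.8]
orientation: [2.229, 1.625, 0.369]
ft_force: [1.0, 0.5, 0.9]
finger_gap: 51.1
time_s: 11.6
eef_pos: [410.7, -198.0, 323.3]
orientation: [2.234, 1.626, 0.365]
ft_force: [0.5, 0.6, 0.5]
finger_gap: 51.1
foot [ 599.  -232.6   30. ]
tall_board_center [[([292.0, 176.0], 0.74), ([200.0, 254.0], 0.66)], [([357.0, 220.0], 0.66)]]
tall_board_foot [[([254.0, 260.0], 0.73)], [([356.0, 211.0], 0.91)]]
short_board_a_center [[([190.0, 289.0], 0.7)], [([178.0, 161.0], 0.73)]]
short_board_b_center [[([228.0, 293.0], 0.83)], [([178.0, 193.0], 0.97)]]
watch_box [[([252.0, 259.0], 0.9)], []]
oil_jar [[([202.0, 254.0], 0.69)], [([264.0, 144.0], 0.92)]]
screwdriver [[([359.0, 282.0], 0.87), ([252.0, 258.0], 0.53)], [([259.0, 303.0], 0.68), ([357.0, 221.0], 0.23)]]
```

View pics/o3.png

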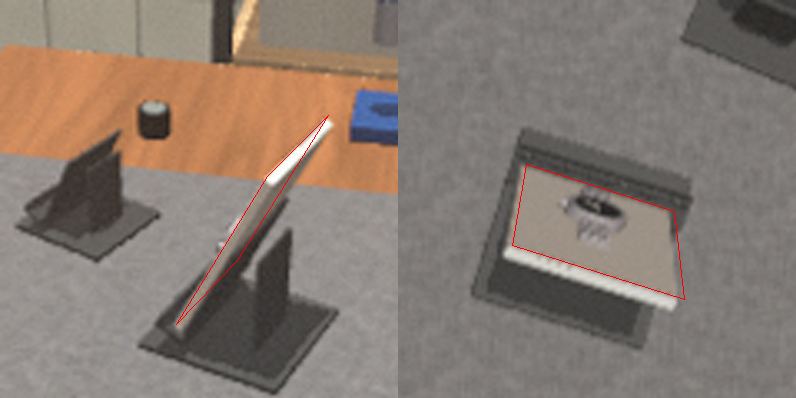

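The watch faces the customer and the board leans on the stand. The upper edge sits about 4 mm to the left (+y) of the prediction, so I measure its centring.

Run:
```python
from h import *
import cv2
T=arm.calibration("top");im=arm.capture("top")
k=6;c=cv2.resize(im[190:250,320:400],None,fx=k,fy=k,interpolation=cv2.INTER_CUBIC)
hsv=c.max(2);m=(hsv>125).astype(np.uint8)
lab=cv2.cvtColor(c,cv2.COLOR_BGR2LAB);m=((lab[...,0]>125)).astype(np.uint8)
cs,_=cv2.findContours(m,cv2.RETR_EXTERNAL,cv2.CHAIN_APPROX_SIMPLE);q=max(cs,key=cv2.contourArea);h=cv2.convexHull(q)
ap=cv2.approxPolyDP(h,10,True)[:,0];print(ap.tolist())
cv2.polylines(c,[ap.reshape(-1,1,2).astype(np.int32)],True,(0,0,255),1)
# model outline points: foot offset (lateral d, normal e), roll
Rs=boardR(-.313,.436)
def P(p,pts):
    R=Rs@Ro.from_rotvec([p[1],0,0]).as_matrix()
    return (proj(T,np.array([599,-232.6,30])+Rs@[0,p[0],0]+np.array(pts)@R.T)-[320,190])*k+k/2-.5
pts=[(4,55,0),(4,-55,0),(-4,-55,180),(-4,55,180),(4,55,180),(4,-55,180)]
print(P([0,0],pts).round().tolist())
cv2.imwrite("pics/m1.png",c)
```

```text
[[479, 0], [479, 359], [335, 359], [70, 223], [101, 64], [159, 0]]
[[115.0, 60.0], [381.0, 144.0], [392.0, 325.0], [82.0, 227.0], [89.0, 206.0], [400.0, 304.0]]
```

View pics/m1.png

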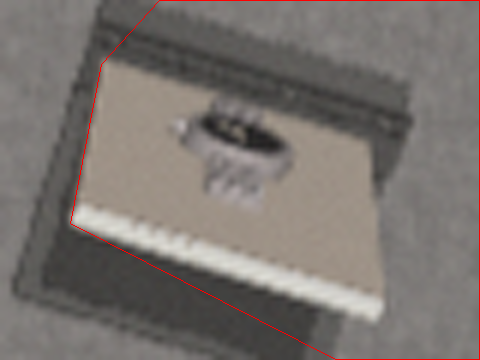

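The fit puts the board about 3 to 4 mm to +y: the model gives 4.3 mm and the lip midpoint gives 2.8 mm. There is plenty of time, so I regrip, lift slightly, shift it 3.5 mm and set it down again.

```bash
python3 -m jog '0.2 0.4 0.6 0 0 0 -0.2;0.2 0.4 0.6 0 0 0 -0.2;0.2 0.4 0.6 0 0 0 -0.2;0.2 0.4 0.6 0 0 0 -0.2;0.2 0.4 0.6 0 0 0 -0.2'
python3 go.py 538.2 -212.6 167.2 -.312 .436
```

```text
time_s: 12.97
eef_pos: [489.2, -197.1, 274.7]
orientation: [2.238, 1.632, 0.362]
ft_force: [0.5, 0.5, 0.2]
finger_gap: 51.1
t 12.97 pos [ 489.2 -197.1  274.7] j [-0.4  -0.39 -0.25  1.28  0.04  1.49] F [0.5 0.5 0.2] gap 51.1
shift [0.    0.012 0.993] turn [-0.0009 -0.0011  0.0003]
```

```bash
python3 -m jog '0 0.01 0.25 0 0 0 -0.2;0 0.01 0.5 0 0 0 -0.2;0 0.01 0.75 0 0 0 -0.2;0 0.01 0.9 0 0 0 -0.2;0 0.01 0.985 0 0 0 -0.2;0 0.01 0.985 0 0 0 -0.2;0 0.01 0.985 0 0 0 -0.2'
python3 go.py 538.2 -212.6 167.2 -.312 .436
```

```text
time_s: 13.55
eef_pos: [537.9, -213.0, 169.8]
orientation: [2.236, 1.629, 0.363]
ft_force: [0.5, 1.2, 0.7]
finger_gap: 51.0
t 13.55 pos [ 537.9 -213.   169.8] j [-0.39 -0.29 -0.38  1.04  0.04  1.5 ] F [0.5 1.2 0.7] gap 51.0
shift [ 0.004 -0.008  0.021] turn [ 0.0003 -0.0008 -0.0001]
```

```bash
python3 -m jog '0 -0.006 0.01 0 0 0 0.3;0 -0.006 0.01 0 0 0 0.8;0 -0.006 0.01 0 0 0 1;0 -0.006 0.01 0 0 0 1;0 -0.006 0.01 0 0 0 1;0 -0.006 0.01 0 0 0 1;0 -0.006 0.01 0 0 0 1' 30
python3 -m jog '0 0.01 -0.02 0 0 0 1;0 0.01 -0.03 0 0 0 1;-0.015 0.01 -0.03 0 0 0 1;-0.03 0.01 -0.03 0 0 0 1;-0.03 0.01 -0.03 0 0 0 1;-0.03 0 -0.02 0 0 0 1;-0.03 -0.004 -0.01 0 0 0 1;-0.03 -0.004 -0.01 0 0 0 1'
python3 go.py 538.2 -212.6 167.2 -.312 .436
```

```text
time_s: 14.13
eef_pos: [538.1, -212.9, 168.2]
orientation: [2.236, 1.629, 0.364]
ft_force: [-4.3, 0.0, 6.4]
finger_gap: 7.4
time_s: 14.8
eef_pos: [536.5, -216.1, 168.2]
orientation: [2.236, 1.629, 0.364]
ft_force: [3.8, -3.0, -0.2]
finger_gap: 7.9
t 14.8 pos [ 536.5 -216.1  168.2] j [-0.4  -0.29 -0.38  1.04  0.04  1.49] F [ 3.8 -3.  -0.2] gap 7.9
shift [0.032 0.001 0.01 ] turn [ 0.0005 -0.0009  0.0001]
```

```bash
python3 -m jog '0 0 0.008 0 0 0 1;0 0 0.014 0 0 0 1;0 0 0.014 0 0 0 1'
```

```text
time_s: 15.05
eef_pos: [536.9, -216.3, 168.2]
orientation: [2.235, 1.629, 0.364]
ft_force: [-6.4, 1.5, 11.1]
finger_gap: 7.8
```

```bash
python3 -m jog '0 0 -0.006 0 0 0 1;0 0 -0.006 0 0 0 0.7;0 0 -0.006 0 0 0 0.4;0 0 -0.006 0 0 0 0.1;0 0 -0.006 0 0 0 -0.2;0 0 -0.006 0 0 0 -0.2;0 0 -0.08 0 0 0 -0.2;0 0 -0.2 0 0 0 -0.2;0 0 -0.4 0 0 0 -0.2;0 0 -0.7 0 0 0 -0.2;0 0 -1 0 0 0 -0.2;0 0 -1 0 0 0 -0.2'
python3 -m jog '-0.2 -0.4 -0.6 0 0 0 -0.2;-0.2 -0.4 -0.6 0 0 0 -0.2;-0.2 -0.4 -0.6 0 0 0 -0.2;-0.2 -0.4 -0.6 0 0 0 -0.2'
python3 - <<'E'
from h import *
import cv2
im=arm.capture("top");s=arm.capture("side");o=arm.get_obs();print(o["time_s"],o["ft_force"].round(1) if hasattr(o["ft_force"],"round") else o["ft_force"])
k=6;c=cv2.resize(im[190:250,320:400],None,fx=k,fy=k,interpolation=cv2.INTER_CUBIC)
T=arm.calibration("top");Rs=boardR(-.313,.436)
p=(proj(T,np.array([599,-232.6,30])+np.array([(4,55,0),(4,-55,0),(-4,-55,180),(-4,55,180)])@Rs.T)-[320,190])*k+2.5
cv2.polylines(c,[p.astype(np.int32).reshape(-1,1,2)],True,(0,0,255),1)
d=cv2.resize(s[130:220,250:330],(320,360),interpolation=cv2.INTER_CUBIC)
cv2.imwrite("pics/f1.png",np.hstack([c,d]))
E
```

```text
time_s: 16.05
eef_pos: [488.1, -200.8, 283.7]
orientation: [2.229, 1.625, 0.369]
ft_force: [0.9, 0.2, 1.2]
finger_gap: 51.2
time_s: 16.38
eef_pos: [409.6, -201.4, 323.3]
orientation: [2.234, 1.626, 0.365]
ft_force: [0.9, 0.7, -0.8]
finger_gap: 50.9
16.4833 [ 0.4 -0.1 -0. ]
```

View pics/f1.png

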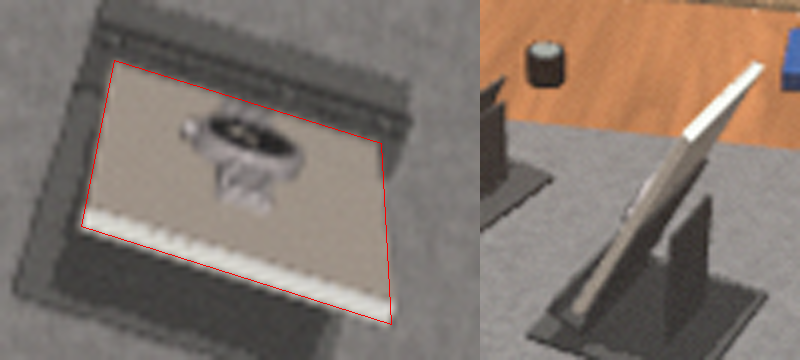

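The board now matches the centred, fully seated outline to about 1 mm, from (115,60) and (381,144) along the foot to (82,227) and (392,325) at the top. It leans on the plate with its foot behind the lip, and the gripper is clear. I hand in.

```bash
python3 -c "
from station import arm
print(arm.finish_job())"
```

```text
the job is handed in; nothing more can be done
None
```

The tall watch board now stands on the larger steel stand, foot on the ledge behind the lip, back against the plate, watch facing the customer. I handed the job in at about 16.5 s of the 48 s allowed.

I slid it up along its slot, carried it over and lowered it until the wrist force showed the ledge, then eased it back to touch the plate. My first placing was 3–4 mm off-centre, so I regripped it, lifted it slightly, shifted it 3.6 mm and set it down again.

- **Seating:** in the last top view the board matched the predicted centred, seated outline to about 1 mm. The side view showed it leaning on the plate.
- **Gripper:** it was clear of everything, with about 0 N at the wrist. Wrist force read at most about 12 N at the end of any move.
- **Other things:** after the first placing, both short boards and the jar, and the box and screwdriver in the side view, were within 3 px of their starting pixels. I did not measure them again after the regrip, which stayed at the stand.
- **Where checks disagreed:**
  - The networks missed the watch box in that top view.
  - In the side view they put the tall board's foot at the watch box. I relied on the pictures and my own fit instead.
  - My two estimates of the first offset were 4.3 mm and 2.8 mm.

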